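Make up two gift sets

TASK

Make up the two gift sets in the wooden trays. The shorter tray gets the two soap bars, stacked squarely one on top of the other in its larger compartment, and one balm tin in its smaller compartment; the longer tray gets the match box in its larger compartment and the other balm tin in its smaller one, everything lying flat, right side up. Leave the pump bottle, the jar candle and the rubber stamp standing where they are.

Things in the scene. Friction and masses are not known exactly. Their poses are not given: they have to be found in the camera images.
- short_tray: Shorter wooden gift tray, fixed to the table: 116 mm wide (its x), 191 mm long (its y), origin at the centre of its underside, z up. Floor 6 mm thick; walls and the one divider 5 mm thick and 18 mm high in all, so they rise 12 mm above the floor. Both compartments are 106 mm wide along x. The larger one is 98 mm long, centred at y = -41.5 mm; the smaller is 78 mm long, centred at y = 51.5 mm; the divider is at y = 10 mm.
- long_tray: Longer wooden gift tray, fixed to the table: 116 mm wide (its x), 237 mm long (its y), origin at the centre of its underside, z up. Floor 6 mm thick; walls and the one divider 5 mm thick and 18 mm high in all, so they rise 12 mm above the floor. Both compartments are 106 mm wide along x. The larger one is 144 mm long, centred at y = -41.5 mm; the smaller is 78 mm long, centred at y = 74.5 mm; the divider is at y = 33 mm.
- soap_a_mid (a point): Soap bar in a paper band, 52 (its x) x 78 (its y) x 24 mm high, 0.11 kg; this point is its centre, 12 mm above its underside. Grasp across the 52 mm. The two soap bars (this one pinkish, the other cream) may be stacked in either order.
- soap_b_mid (a point): Soap bar in a paper band, 52 (its x) x 78 (its y) x 24 mm high, 0.11 kg; this point is its centre, 12 mm above its underside. Grasp across the 52 mm. The two soap bars (this one cream, the other pinkish) may be stacked in either order.
- tin_a_mid (a point): Round metal balm tin, 54 mm across, 21 mm high, about 0.05 kg, yellow-ochre label on the lid; this point is its centre, 10.5 mm above its underside; z up through the lid. The two tins may be exchanged.
- tin_b_mid (a point): Round metal balm tin, 54 mm across, 21 mm high, about 0.05 kg, reddish-brown label on the lid; this point is its centre, 10.5 mm above its underside; z up through the lid. The two tins may be exchanged.
- matches_mid (a point): The one on the dark work table (another lies far behind on the cloth): black box of long matches with a pale top panel, closed, 120 (its x) x 50 (its y) x 40 mm high, 0.05 kg; this point is its centre, 20 mm above its underside. Grasp across the 50 mm.
- lotion_mid (a point): White pump bottle, 51 x 43 x 167 mm high, a loose bystander; this point is on its axis 83 mm up.
- candle_mid (a point): Glass jar candle, 76 mm across, 90 mm high, a loose bystander; this point is its centre, 45 mm up.
- stamp_mid (a point): Rubber stamp with a turned wooden handle, 30 x 42 x 66 mm high, a loose bystander; this point is 33 mm up on its axis.
Things that resemble listed ones, but are neither listed nor needed, are in the scene too. Leave any pink or turquoise look-alike of the part that bears tin_a_mid alone. Leave any purple look-alike of the part that bears tin_b_mid alone.

How it is judged:
By the outcome, as a careful person would: the job done as asked, in the order asked, and still so for the second after the job is handed in, with the robot touching nothing.
It also fails if it takes over 115 s, if anything falls off the work surface, if the arm or the gripper's body presses on something with over 40 N, if the wrist force passes 120 N, or if a joint passes its speed limit or range.

ROBOT

A 6-joint arm with a two-finger parallel gripper is mounted at the origin on a cart in front of the work surface, level with it; the furniture and walls round the work are solid. World frame = base frame: x ahead of the robot, y to its left, z up, the work surface at z = 0. Lengths are in m, angles in degrees, forces in N, time in s.
With the tool pointing down it reaches from about 0.3 to 0.75 m from the base axis. Payload 8.5 kg.
Tool frame: the origin (TCP) lies midway between the tips of the shut fingers; the grasp point (between the pads) lies 19 mm behind it (env.tcp_to_grasp is the z of the grasp point in the tool frame, in m); z points along the fingers, y is the line along which they close (so a half turn about z gives the same grasp; the last joint's range is limited). The gripper opens to 85 mm and grips with 20 to 120 N. Pads are 22 mm wide; open, the fingers measure 114 mm over their backs; the gripper's body (76 mm by 85 mm) begins 54 mm behind the grasp point. The pads swing forward as they close: fully open they stand 13 mm farther back than shut.
Start: joints at [-87.049, 21.807, 74.336, -0, 83.858, -12.336], TCP at [0.145, -0.531, 0.231] pointing down, gripper open.
Joint ranges: [-178.18, 178.18], [-50.72, 133.34], [12.68, 142.11], [-81.47, 261.47], [9.98, 163.14], [-165.26, 165.26]. Speed limits (degrees/s): [136.94, 136.94, 180, 180, 180, 180].

INTERFACE

Orientations are given as a 3x3 rotation matrix whose columns are the frame's x, y, z axes.
In Python, from rig import env, imaging, job, models gives the robot as it stands. The module is installed in compiled form; this text tells all that it offers.
- The arm moves only by the tool jog_arm, never from a script. Its argument "plan" is text: rows parted by semicolons, each of 7 numbers parted by spaces: the turn, a rotation vector about the tool's x, y, z in degrees, then the shift along the tool's x, y, z in cm, then the closure in counts, from 0 (fully open) to 255 (shut). In form: rx ry rz x y z claw; .... A call has 1 to 10 rows; each row shifts and turns the commanded pose from where the row before left it, along the tool's axes as they then stand; what a row does not reach is not made up. A row lasts 1/12 s, in which the tool goes at most 41.7 mm and 7.16 degrees, less where a joint would pass 70% of its speed; a pose out of reach is approached as far as the arm can. A call with a gripper value outside its range is refused whole. The fingers move at their own pace and stop on an object; "grip_force" is the grip in N (left out, the last holds). Time passes only in rows, so rows that do not move let the fingers close. It gives the time, the measured TCP pose, the force, the opening and the grip force at its end, in the units of the state.
- env.observe(): the state, without advancing time (a new reading comes with each control period).
- imaging.get_image(name): name is "side" or "top"; returns a dict with "pixels" (480x640x3 uint8, red, green, blue), "depth" (480x640 float32, m along the optical axis (not along the pixel's ray), 0 where there is no reading), "fov_y" (degrees; the focal length in pixels is half the picture's height over the tangent of half this angle, whatever the lens; pixels are square), "cx", "cy" (the principal point, pixels), "distortion" ([k1, k2, p1, p2, k3] as OpenCV has them; the pictures are not rectified), "world_from_camera" (4x4, takes a point from camera to world coordinates). Camera axes: x right, y down, z forward; pixel columns grow to the right and rows downward; lengths in m; the calibration is good to about 2 mm. A picture is of the moment at which its call begins.
- job.close_job(): hands the job in; it is judged then, once.
Trained networks look in the newest picture that a camera, given by its name, has taken for a name from the list of things; names that differ only in an ending like _2 or _b are one class to them, and where a whole thing is asked for, a point or a joint stands for the part that bears it (a point fixed in the world has none). Each returns a list of dicts, best first, with "confidence" (0 to 1); they miss things now and then, are a little off and sometimes report something else, mostly with a low value. They report only what shows in the picture. A call takes as long as a camera call. They do not tell look-alikes from the thing itself.
- models.outline_of(camera, query): "region" (480x640 bool, what is visible of it) and "bbox" ([centre column, centre row, width, height] in pixels, round what is visible of it).
- models.tip_of(camera, query): "at" ([column, row] in pixels: a listed point, or the origin of a listed thing).
The state is a dict: "time_s": time; "q": joint angles; "qvel": joint speeds; "joint_efforts": joint torques, N m; "position": TCP position; "tool_rot": TCP orientation; "ft_force": force on the tool from outside, world axes, zero at the start; "wrist_torque": the same for the moment, N m; "grip_width": finger opening in m; "gripper_force": force on a finger pad.
Only numpy, scipy, OpenCV 4.12 (cv2) and the standard library are available. Lean on these libraries where they do the work, as an engineer would, in place of code of your own. Each camera call takes 0.05 s, during which the arm holds its last target. There are 200 camera calls.

## Working session

There is one attempt and no reset: what is moved stays moved. The work goes in short steps, Python scripts to look and compute and a tool call to move; the robot and the scene stay as the last step left them, time stands still between calls to the robot, and variables do not carry over. Pictures are saved under pics/ and viewed, at most 14 in all, crops included, and the job is handed in when it is done.

Besides the shell and the picture viewer there is one more tool, called after ">>>" as a command line: name --argument value ..., lists and objects as JSON in quotes. jog_arm: Moves the arm, as the interface text tells. Its arguments: {"type":"object","properties":{"plan":{"type":"string"},"grip_force":{"type":"number"}},"required":["plan"]}

```bash
mkdir -p pics; ls; cat > h.py <<'E'
import numpy as np, cv2
from rig import env, imaging, job, models
def K(im):
    f=240/np.tan(np.radians(im["fov_y"])/2); return np.array([[f,0,im["cx"]],[0,f,im["cy"]],[0,0,1]])
def cloud(im):
    """world xyz for every pixel (nan where no depth)"""
    uv=np.stack(np.meshgrid(np.arange(640.),np.arange(480.)),-1).reshape(-1,1,2)
    n=cv2.undistortPoints(uv,K(im),np.array(im["distortion"])).reshape(480,640,2)
    d=im["depth"].astype(float); d[d==0]=np.nan
    P=np.dstack([n*d[...,None],d]); T=np.array(im["world_from_camera"])
    return P@T[:3,:3].T+T[:3,3]
def save(im,name,crop=None,scale=1):
    p=im["pixels"][...,::-1]
    if crop: p=p[crop[1]:crop[3],crop[0]:crop[2]]
    cv2.imwrite("pics/"+name,cv2.resize(p,None,fx=scale,fy=scale))
E
python3 - <<'E'
from h import *
for c in("top","side"):
    im=imaging.get_image(c); save(im,c+"0.png"); print(c,np.round(im["world_from_camera"],3).tolist())
    np.save(c+"0.npy",cloud(im))
s=env.observe(); print({k:np.round(v,3).tolist() for k,v in s.items()}, env.tcp_to_grasp)
E
```

```text
pics
top [[-0.008, -0.98, 0.197, 0.331], [-1.0, 0.007, -0.009, -0.006], [0.008, -0.198, -0.98, 1.358], [0.0, 0.0, 0.0, 1.0]]
side [[0.894, -0.237, 0.381, 0.055], [-0.448, -0.435, 0.781, -1.025], [-0.02, -0.868, -0.495, 0.722], [0.0, 0.0, 0.0, 1.0]]
{'time_s': 0.1, 'q': [-87.053, 21.839, 74.381, -0.001, 83.857, -12.334], 'qvel': [0.174, -0.073, -0.066, 0.011, 0.058, -0.016], 'joint_efforts': [0.003, -44.922, -23.166, -0.0, 0.004, -0.0], 'position': [0.145, -0.53, 0.231], 'tool_rot': [[0.965, 0.264, -0.0], [0.264, -0.965, 0.001], [0.0, -0.001, -1.0]], 'ft_force': [-0.182, -0.356, -1.055], 'wrist_torque': [-0.065, -0.027, 0.011], 'gripper_force': 0.0, 'grip_width': 0.086} -0.0187
```

View pics/top0.png

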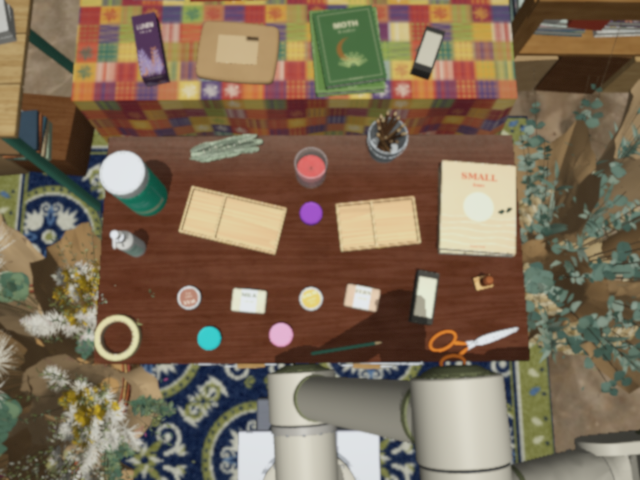

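View pics/side0.png

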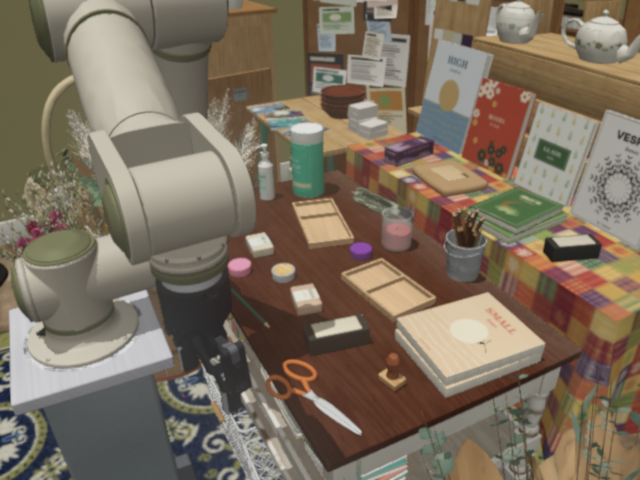

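The top view shows the pinkish soap at (362,297), cream soap (249,301), yellow tin (311,299), brown tin (189,298), matches (425,296), long tray (233,220) and short tray (378,223). The candle is at (311,168), the bottle at (127,242) and the stamp at (484,282).

```bash
cat >> h.py <<'E'
def rect(P,m,frac=None):
    """min-area rect (world xy) of the upper part of a mask; returns centre, sides, angle of long side, top z"""
    Q=P[m]; Q=Q[np.isfinite(Q).all(1)]; z=np.percentile(Q[:,2],90); S=Q[abs(Q[:,2]-z)<.006]
    (c,wh,a)=cv2.minAreaRect((S[:,:2]*1000).astype(np.float32))
    if wh[0]<wh[1]: a+=90; wh=wh[::-1]
    a=(a+90)%180-90
    return np.round(c,1),np.round(wh,1),round(a,1),round(z*1000,1),len(S)
E
python3 - <<'E'
from h import *
for cam in("top","side"):
    im=imaging.get_image(cam); P=cloud(im)
    for q in("short_tray","long_tray","soap_a_mid","tin_a_mid","matches_mid","lotion_mid","candle_mid","stamp_mid"):
        for o in models.outline_of(cam,q):
            if o["confidence"]>.3: print(cam,q,round(o["confidence"],2),np.round(o["bbox"]).astype(int).tolist(),*rect(P,o["region"]))
E
```

```text
top short_tray 0.7 [377, 225, 84, 56] [ 627.8 -171.4] [191.3 117.9] -84.6 17.1 753
top long_tray 0.67 [234, 220, 113, 67] [638.9 176.7] [238.8 117.5] 76.1 16.5 995
top soap_a_mid 0.97 [362, 298, 36, 30] [ 450.1 -128.3] [78.1 52.5] 79.0 27.6 625
top tin_a_mid 0.83 [210, 339, 24, 29] [358.7 224.8] [51.2 49.8] 89.7 24.3 343
top tin_a_mid 0.56 [282, 332, 22, 20] [366.7  59.8] [50.9 50. ] 89.5 24.2 363
top matches_mid 0.96 [421, 299, 31, 54] [ 448.1 -270.1] [120.7  50.1] -10.8 43.5 943
top lotion_mid 0.59 [128, 243, 38, 26] [568.2 405.6] [36.8 18.1] 16.4 163.4 84
top candle_mid 0.92 [310, 165, 35, 40] [756.1 -11.8] [75.4 74. ] -13.3 87.6 172
top stamp_mid 0.76 [483, 282, 18, 18] [ 484.2 -413.7] [22.2 19.5] 37.8 64.0 68
top stamp_mid 0.46 [311, 167, 31, 41] [755.1 -11.4] [74.6 74.5] -49.5 87.6 163
side short_tray 0.95 [389, 293, 90, 66] [ 623.5 -168. ] [195.1 121.2] -84.7 16.6 893
side long_tray 0.72 [323, 223, 61, 49] [634.5 177.5] [248.3 116.7] 75.8 16.1 544
side soap_a_mid 0.98 [307, 298, 32, 35] [ 446.6 -128. ] [82.6 53.4] 78.9 25.0 542
side tin_a_mid 0.82 [283, 274, 23, 20] [444.   -7.8] [56.5 50.7] 79.6 21.6 257
side tin_a_mid 0.67 [239, 267, 19, 19] [361.7  60.8] [55.3 52. ] 66.9 21.9 245
side tin_a_mid 0.44 [266, 173, 19, 60] [569.8 408. ] [26.  21.2] 12.6 139.5 37
side matches_mid 0.8 [337, 334, 62, 40] [ 444.3 -270.5] [118.5  52.3] -10.4 41.6 1031
side lotion_mid 0.74 [393, 372, 26, 42] [ 479.6 -414.9] [22.1 19.6] -47.6 60.7 113
side lotion_mid 0.6 [265, 172, 20, 59] [569.5 408.3] [23.8 23.3] -85.0 140.7 38
side candle_mid 0.93 [396, 228, 32, 52] [750.5  -7. ] [81.7 74.8] 68.2 85.2 248
side stamp_mid 0.57 [392, 373, 26, 38] [ 479.8 -415.1] [22.2 19.3] -51.4 61.1 109
```

```bash
cat >> h.py <<'E'
def blob(P,c,r,z0=.012,z1=.06):
    m=(np.hypot(P[...,0]-c[0],P[...,1]-c[1])<r)&(P[...,2]>z0)&(P[...,2]<z1); return m
def go(x,y,z,yaw,s=None):
    """offset from now to TCP pose (world m, deg; tool down): turn about tool z, then shift in tool axes AFTER the turn (cm)"""
    s=s or env.observe(); R=np.array(s["tool_rot"]); p=np.array(s["position"])
    y0=np.degrees(np.arctan2(R[1,0],R[0,0])); rz=(y0-yaw+90)%180-90
    a=np.radians(y0-rz); X=np.array([np.cos(a),np.sin(a)]); Y=np.array([np.sin(a),-np.cos(a)])
    d=np.array([x,y])-p[:2]
    print(f"from {np.round(p,4)} yaw {y0:.1f}: rz {rz:.1f}  dx {100*d@X:.2f} dy {100*d@Y:.2f} dz {100*(p[2]-z):.2f}  tilt {np.round(R[2,:2],3)}")
E
python3 - <<'E'
from h import *
for n in("top","side"):
    P=np.load(n+"0.npy")
    for nm,c,r in(("soap_a",(.448,-.128),.07),("soap_b",(.448,.115),.06),("yel",(.444,-.008),.05),("brown",(.452,.265),.05),("match",(.446,-.27),.08),("purple",(.645,-.01),.04)):
        for k in range(2):
            m=blob(P,c,r)
            if m.sum()<20: break
            q=rect(P,m); c=q[0]/1000
        print(n,nm,*q)
go(.448,-.128,.12,79)
E
```

```text
top soap_a [ 450.2 -128.5] [77.5 52.5] 79.3 27.9 594
top soap_b [445.  134.5] [78.1 52.6] 84.3 27.3 642
top yel [448.6  -9.8] [51.5 51.3] -1.0 24.3 325
top brown [453.  274.4] [51.6 51. ] -0.0 24.0 343
top match [ 447.8 -270.2] [120.3  50.4] -10.8 43.7 933
top purple [653.1 -10.1] [52.5 50.3] -0.5 24.5 310
side soap_a [ 446.4 -128.1] [79.6 53. ] 78.6 25.0 544
side soap_b [441.6 134. ] [82.  53.5] 84.2 25.3 349
side yel [444.9  -8.8] [55.6 52.3] 45.2 22.0 262
side brown [444.9  -8.8] [55.6 52.3] 45.2 22.0 262
side match [ 444.4 -270.6] [118.5  56.3] -10.7 41.7 1057
side purple [649.2 -10.6] [55.2 52.3] 40.6 21.9 219
from [ 0.145  -0.5305  0.2313] yaw 15.3: rz -63.7  dx 45.30 dy 22.06 dz 11.13  tilt [-0.  0.]
```

>>> jog_arm --plan "0 0 -7.08 0 0 0 0;0 0 -7.08 0 0 0 0;0 0 -7.08 0 0 0 0;0 0 -7.08 0 0 0 0;0 0 -7.08 0 0 0 0;0 0 -7.08 0 0 0 0;0 0 -7.08 0 0 0 0;0 0 -7.08 0 0 0 0;0 0 -7.06 0 0 0 0" --grip_force 40

```text
time_s: 1.75
position: [0.145, -0.5305, 0.2313]
tool_rot: [[0.185, 0.983, -0.0], [0.983, -0.185, -0.0], [-0.0, 0.0, -1.0]]
ft_force: [-0.2, 0.0, -0.1]
grip_width: 0.0852
gripper_force: 0.0
```

>>> jog_arm --plan "0 0 0 3.48 1.7 0.3 0;0 0 0 3.48 1.7 0.3 0;0 0 0 3.48 1.7 0.3 0;0 0 0 3.48 1.7 0.3 0;0 0 0 3.48 1.7 0.3 0;0 0 0 3.48 1.7 0.3 0;0 0 0 3.48 1.7 0.3 0;0 0 0 3.48 1.7 0.3 0;0 0 0 3.48 1.7 0.3 0;0 0 0 3.48 1.7 0.3 0"

```text
time_s: 2.58
position: [0.3792, -0.2197, 0.2014]
tool_rot: [[0.191, 0.982, 0.001], [0.982, -0.191, -0.0], [-0.0, 0.001, -1.0]]
ft_force: [0.4, -1.0, 0.2]
grip_width: 0.0852
gripper_force: 0.0
```

>>> jog_arm --plan "0 0 0 3.48 1.7 0.5 0;0 0 0 3.48 1.7 0.5 0;0 0 0 3.48 1.7 0.5 0;0 0 0 0 0 0 0;0 0 0 0 0 0 0"

```text
time_s: 3.0
position: [0.4489, -0.1271, 0.1861]
tool_rot: [[0.187, 0.982, -0.001], [0.982, -0.187, 0.0], [0.0, -0.001, -1.0]]
ft_force: [-0.1, 0.3, 0.6]
grip_width: 0.0854
gripper_force: 0.0
```

```bash
python3 - <<'E'
from h import *
go(.4483,-.1283,.08,79); go(.4483,-.1283,.003,79)
E
```

```text
from [ 0.4489 -0.1271  0.1861] yaw 79.2: rz 0.2  dx -0.13 dy -0.04 dz 10.61  tilt [ 0.    -0.001]
from [ 0.4489 -0.1271  0.1861] yaw 79.2: rz 0.2  dx -0.13 dy -0.04 dz 18.31  tilt [ 0.    -0.001]
```

>>> jog_arm --plan "0 0 0 -0.13 0 3.8 0;0 0 0 0 0 3.8 0;0 0 0 0 0 3.8 0;0 0 0 0 0 3.4 0;0 0 0 0 0 2.2 0;0 0 0 0 0 1.1 0;0 0 0 0 0 0.2 0;0 0 0 0 0 0 0;0 0 0 0 0 0 0"

```text
time_s: 3.75
position: [0.4484, -0.1309, 0.0042]
tool_rot: [[0.192, 0.981, 0.001], [0.981, -0.192, -0.001], [-0.001, 0.001, -1.0]]
ft_force: [-0.0, -0.4, -0.6]
grip_width: 0.0854
gripper_force: 0.0
```

>>> jog_arm --plan "0 0 0 0 0 0 140;0 0 0 0 0 0 140;0 0 0 0 0 0 140;0 0 0 0 0 0 140;0 0 0 0 0 0 140;0 0 0 0 0 0 140;0 0 0 0 0 0 140;0 0 0 0 0 0 140"

```text
time_s: 4.42
position: [0.4484, -0.1302, 0.0042]
tool_rot: [[0.191, 0.982, 0.001], [0.982, -0.191, -0.001], [-0.001, 0.001, -1.0]]
ft_force: [-1.7, -1.1, 7.0]
grip_width: 0.0515
gripper_force: 41.7
```

>>> jog_arm --plan "0 0 0 0 0 -1 140;0 0 0 0 0 -2.5 140;0 0 0 0 0 -3 140;0 0 0 0 0 -1.5 140;0 0 0 0 0 0 140"

```text
time_s: 4.83
position: [0.4494, -0.1306, 0.0864]
tool_rot: [[0.191, 0.982, 0.006], [0.982, -0.191, -0.003], [-0.002, 0.006, -1.0]]
ft_force: [0.2, -0.4, -0.2]
grip_width: 0.0516
gripper_force: 42.8
```

```bash
python3 - <<'E'
from h import *
im=imaging.get_image("top");P=cloud(im);o=models.outline_of("top","short_tray")
if o: print(rect(P,o[0]["region"]))
im=imaging.get_image("side");save(im,"side1.png",(200,180,520,420),2)
s=env.observe();print(s["grip_width"],s["gripper_force"],s["ft_force"])
go(.6296,-.2110,.08,95.4)
E
```

```text
(array([ 627.5, -171.9]), array([192.1, 116.9]), -84.7, np.float64(16.7), 751)
0.05193418323197047 42.75339066982269 [ 0.53373176 -0.82429916 -0.85707169]
from [ 0.4477 -0.1297  0.0828] yaw 79.0: rz -16.4  dx -9.81 dy 17.35 dz 0.28  tilt [ 0.    -0.001]
```

View pics/side1.png

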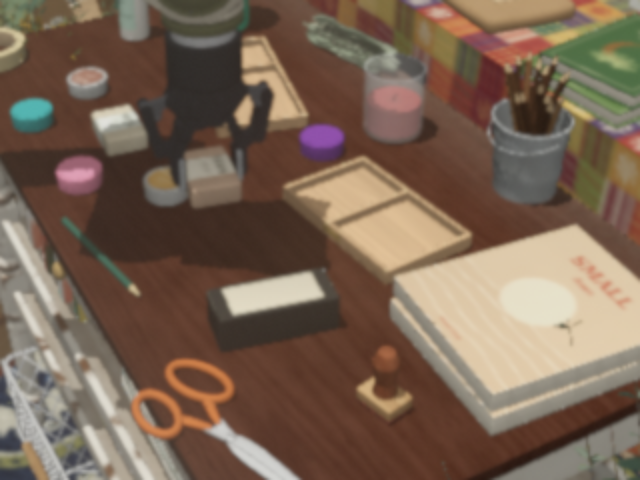

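The side view shows the soap held level between the fingers at crop (212,178). The short tray's larger compartment is at crop (400,230), on the -y end.

>>> jog_arm --plan "0 0 -5.47 0 0 -0.3 140;0 0 -5.47 0 0 0 140;0 0 -5.46 0 0 0 140;0 0 0 -1.64 2.89 0 140;0 0 0 -1.64 2.89 0 140;0 0 0 -1.64 2.89 0 140;0 0 0 -1.63 2.89 0 140;0 0 0 -1.63 2.89 0 140;0 0 0 -1.63 2.89 0 140;0 0 0 0 0 0 140"

```text
time_s: 5.82
position: [0.6333, -0.2134, 0.0836]
tool_rot: [[-0.093, 0.996, 0.001], [0.996, 0.093, -0.0], [-0.0, 0.001, -1.0]]
ft_force: [-0.2, -0.1, -1.9]
grip_width: 0.0517
gripper_force: 42.7
```

>>> jog_arm --plan "0 0 0 0 0 0 140;0 0 0 0 0 0 140;0 0 0 0 0 0 140"

```text
time_s: 6.07
position: [0.6289, -0.2107, 0.0855]
tool_rot: [[-0.094, 0.996, -0.002], [0.996, 0.094, 0.001], [0.001, -0.002, -1.0]]
ft_force: [-0.3, -0.1, -1.8]
grip_width: 0.0517
gripper_force: 42.7
```

```bash
python3 - <<'E'
from h import *
imaging.get_image("top")
go(.6296,-.2110,.0115,95.4)
E
```

```text
from [ 0.6291 -0.2108  0.086 ] yaw 95.4: rz -0.0  dx -0.02 dy 0.05 dz 7.45  tilt [ 0.001 -0.001]
```

>>> jog_arm --plan "0 0 0 0 0.05 2.5 140;0 0 0 0 0 2.5 140;0 0 0 0 0 1.5 140;0 0 0 0 0 0.6 140;0 0 0 0 0 0.4 140;0 0 0 0 0 0 140;0 0 0 0 0 0 140;0 0 0 0 0 0 140"

```text
time_s: 6.78
position: [0.6309, -0.2115, 0.0126]
tool_rot: [[-0.094, 0.996, 0.002], [0.996, 0.094, -0.001], [-0.001, 0.002, -1.0]]
ft_force: [-0.6, -0.7, -1.3]
grip_width: 0.0519
gripper_force: 42.7
```

>>> jog_arm --plan "0 0 0 0 0 0 70;0 0 0 0 0 0 70;0 0 0 0 0 0 60;0 0 0 0 0 0 60;0 0 0 0 0 0 60;0 0 0 0 0 -1 60;0 0 0 0 0 -3 60;0 0 0 0 0 -3.8 0;0 0 0 0 0 -3.8 0;0 0 0 0 0 0 0"

```text
time_s: 7.62
position: [0.6332, -0.2126, 0.1366]
tool_rot: [[-0.094, 0.995, 0.013], [0.996, 0.094, -0.007], [-0.008, 0.012, -1.0]]
ft_force: [0.3, -0.8, 0.9]
grip_width: 0.0856
gripper_force: 0.0
```

```bash
python3 - <<'E'
from h import *
go(.4433,.1342,.12,84.2)
E
```

```text
from [ 0.6332 -0.2126  0.1366] yaw 95.4: rz 11.2  dx 32.58 dy -22.40 dz 1.66  tilt [-0.008  0.012]
```

>>> jog_arm --plan "0 0 5.6 0 0 0 0;0 0 5.6 0 0 0 0;0 0 0 2.95 -2.03 0 0;0 0 0 2.95 -2.03 0 0;0 0 0 2.95 -2.03 0 0;0 0 0 2.95 -2.03 0 0;0 0 0 2.95 -2.03 0 0;0 0 0 2.95 -2.03 0 0;0 0 0 2.95 -2.03 0 0;0 0 0 2.95 -2.03 0 0"

```text
time_s: 8.45
position: [0.4919, 0.0412, 0.128]
tool_rot: [[0.102, 0.995, 0.001], [0.995, -0.102, -0.0], [-0.0, 0.001, -1.0]]
ft_force: [0.2, 0.5, 0.0]
grip_width: 0.0854
gripper_force: 0.0
```

>>> jog_arm --plan "0 0 0 2.95 -2.03 0 0;0 0 0 2.95 -2.03 0 0;0 0 0 2.95 -2.03 0 0;0 0 0 0 0 0 0;0 0 0 0 0 0 0;0 0 0 0 0 0 0"

```text
time_s: 8.95
position: [0.4417, 0.134, 0.1279]
tool_rot: [[0.101, 0.995, 0.001], [0.995, -0.101, -0.0], [-0.0, 0.001, -1.0]]
ft_force: [0.3, 0.3, 0.2]
grip_width: 0.0857
gripper_force: 0.0
```

```bash
python3 - <<'E'
from h import *
for n in("top","side"):
    im=imaging.get_image(n);P=cloud(im);m=blob(P,(.6296,-.211),.055,.027 if n=="top" else .025)
    print(n,m.sum(),*rect(P,m))
go(.4433,.1342,.004,84.2)
E
```

```text
top 622 [ 630.7 -209.2] [78.8 52.4] -84.9 33.9 564
side 534 [ 624.8 -207.4] [81.2 53.6] -84.0 31.1 534
from [0.4419 0.1334 0.1275] yaw 84.1: rz -0.1  dx 0.10 dy 0.13 dz 12.35  tilt [-0.     0.001]
```

>>> jog_arm --plan "0 0 0 0.1 0.13 3.8 0;0 0 0 0 0 3.8 0;0 0 0 0 0 2.4 0;0 0 0 0 0 1.5 0;0 0 0 0 0 0.8 0;0 0 0 0 0 0 0;0 0 0 0 0 0 0;0 0 0 0 0 0 0"

```text
time_s: 9.72
position: [0.4434, 0.1348, 0.0053]
tool_rot: [[0.102, 0.995, 0.002], [0.995, -0.102, 0.0], [0.0, 0.002, -1.0]]
ft_force: [0.3, 0.7, -0.2]
grip_width: 0.0853
gripper_force: 0.0
```

>>> jog_arm --plan "0 0 0 0 0 0 140;0 0 0 0 0 0 140;0 0 0 0 0 0 140;0 0 0 0 0 0 140;0 0 0 0 0 0 140;0 0 0 0 0 0 140;0 0 0 0 0 0 140;0 0 0 0 0 0 140"

```text
time_s: 10.38
position: [0.4429, 0.135, 0.0051]
tool_rot: [[0.101, 0.995, 0.001], [0.995, -0.101, 0.0], [0.0, 0.001, -1.0]]
ft_force: [-1.4, -0.7, 6.8]
grip_width: 0.0516
gripper_force: 41.7
```

>>> jog_arm --plan "0 0 0 0 0 -1 140;0 0 0 0 0 -2.5 140;0 0 0 0 0 -3 140;0 0 0 0 0 -3 140;0 0 0 0 0 -1.5 140;0 0 0 0 0 0 140;0 0 0 0 0 0 140;0 0 0 0 0 0 140"

```text
time_s: 11.05
position: [0.4419, 0.135, 0.1134]
tool_rot: [[0.101, 0.995, -0.002], [0.995, -0.101, -0.0], [-0.0, -0.002, -1.0]]
ft_force: [-0.1, 0.6, -1.2]
grip_width: 0.0516
gripper_force: 42.9
```

```bash
python3 - <<'E'
from h import *
for n in("top","side"):
    im=imaging.get_image(n)
go(.6285,-.2086,.11,95.3)
E
```

```text
from [0.4419 0.135  0.1132] yaw 84.2: rz -11.1  dx -35.93 dy 15.40 dz 0.32  tilt [-0.    -0.003]
```

>>> jog_arm --plan "0 0 -5.55 0 0 0 140;0 0 -5.55 0 0 0 140;0 0 0 -3.27 1.4 0 140;0 0 0 -3.27 1.4 0 140;0 0 0 -3.27 1.4 0 140;0 0 0 -3.27 1.4 0 140;0 0 0 -3.27 1.4 0 140;0 0 0 -3.27 1.4 0 140;0 0 0 -3.27 1.4 0 140;0 0 0 -3.27 1.4 0 140"

```text
time_s: 11.98
position: [0.5784, -0.1168, 0.1129]
tool_rot: [[-0.092, 0.996, -0.002], [0.996, 0.092, 0.001], [0.001, -0.002, -1.0]]
ft_force: [0.2, -0.1, -2.1]
grip_width: 0.0516
gripper_force: 42.8
```

>>> jog_arm --plan "0 0 0 -3.27 1.4 0 140;0 0 0 -3.27 1.4 0 140;0 0 0 -3.23 1.4 0 140;0 0 0 0 0 0 140;0 0 0 0 0 0 140;0 0 0 0 0 0 140;0 0 0 0 0 0 140"

```text
time_s: 12.57
position: [0.6285, -0.2073, 0.1137]
tool_rot: [[-0.093, 0.996, -0.001], [0.996, 0.093, 0.001], [0.001, -0.001, -1.0]]
ft_force: [0.3, -0.1, -0.8]
grip_width: 0.0517
gripper_force: 42.8
```

```bash
python3 - <<'E'
from h import *
im=imaging.get_image("top");save(im,"top2.png",(320,170,460,275),4)
P=cloud(im);m=blob(P,(.6296,-.211),.09,.09,.16);print(rect(P,m)) if m.sum() else 0
go(.6285,-.2086,.0355,95.3)
E
```

```text
from [ 0.6286 -0.2073  0.1141] yaw 95.4: rz 0.1  dx -0.13 dy -0.03 dz 7.86  tilt [ 0.001 -0.001]
```

>>> jog_arm --plan "0 0 0 -0.1 0 2.5 140;0 0 0 0 0 2.5 140;0 0 0 0 0 1.5 140;0 0 0 0 0 0.7 140;0 0 0 0 0 0.4 140;0 0 0 0 0 0 140;0 0 0 0 0 0 140;0 0 0 0 0 0 140;0 0 0 0 0 0 140;0 0 0 0 0 0 140"

```text
time_s: 13.45
position: [0.6294, -0.2097, 0.0391]
tool_rot: [[-0.092, 0.996, 0.001], [0.996, 0.092, -0.001], [-0.001, 0.001, -1.0]]
ft_force: [0.4, 0.4, -1.3]
grip_width: 0.0518
gripper_force: 42.8
```

```bash
python3 - <<'E'
from h import *
go(.6285,-.2086,.0355,95.3)
E
```

```text
from [ 0.6294 -0.2097  0.0391] yaw 95.3: rz -0.0  dx 0.11 dy -0.08 dz 0.36  tilt [-0.001  0.001]
```

>>> jog_arm --plan "0 0 0 0.1 -0.08 0.15 140;0 0 0 0 0 0.15 140;0 0 0 0 0 0 140;0 0 0 0 0 0 140;0 0 0 0 0 0 140"

```text
time_s: 13.87
position: [0.6282, -0.2086, 0.0352]
tool_rot: [[-0.092, 0.996, -0.0], [0.996, 0.092, 0.0], [0.0, -0.0, -1.0]]
ft_force: [-0.2, 0.8, -1.4]
grip_width: 0.052
gripper_force: 42.8
```

>>> jog_arm --plan "0 0 0 0 0 0 80;0 0 0 0 0 0 70;0 0 0 0 0 0 60;0 0 0 0 0 0 50;0 0 0 0 0 0 50;0 0 0 0 0 -1 50;0 0 0 0 0 -2.5 30;0 0 0 0 0 -3 0;0 0 0 0 0 -2 0;0 0 0 0 0 0 0"

```text
time_s: 14.7
position: [0.63, -0.2095, 0.1262]
tool_rot: [[-0.092, 0.996, 0.008], [0.996, 0.092, -0.004], [-0.005, 0.008, -1.0]]
ft_force: [-0.3, -0.3, 0.8]
grip_width: 0.0855
gripper_force: 0.0
```

```bash
python3 - <<'E'
from h import *
go(.4467,-.0093,.12,80)
E
```

```text
from [ 0.63   -0.2095  0.1262] yaw 95.3: rz 15.3  dx 16.53 dy -21.53 dz 0.62  tilt [-0.005  0.008]
```

>>> jog_arm --plan "0 0 0 2.7 -2.05 0 0;0 0 0 2.7 -2.05 0 0;0 0 0 2.7 -2.05 0 0;0 0 0 2.7 -2.05 0 0;0 0 0 2.7 -2.05 0 0;0 0 0 2.7 -2.05 0 0;0 0 0 2.7 -2.05 0 0;0 0 0 2.7 -2.05 0 0;0 0 0 0 0 0 0;0 0 0 0 0 0 0"

```text
time_s: 15.53
position: [0.4442, -0.0077, 0.1208]
tool_rot: [[-0.094, 0.996, 0.0], [0.996, 0.094, -0.0], [-0.0, 0.0, -1.0]]
ft_force: [0.8, -0.9, -0.3]
grip_width: 0.0853
gripper_force: 0.0
```

```bash
python3 - <<'E'
from h import *
for n in("top","side"):
    im=imaging.get_image(n);P=cloud(im)
    m=blob(P,(.6296,-.211),.06,.045,.07);print(n,m.sum(),*rect(P,m))
    m=blob(P,(.6296,-.211),.06,.025,.04);print(n,"low",m.sum())
    save(im,n+"3.png",(320,170,460,275) if n=="top" else (300,230,480,365),4)
go(.4467,-.0093,.004,95.3)
E
```

```text
top 746 [ 627.8 -208.5] [78.  52.1] -85.1 57.9 571
top low 24
side 607 [ 622.9 -206.7] [82.9 53.1] -84.9 54.7 548
side low 210
from [ 0.4457 -0.0091  0.1206] yaw 95.3: rz -0.0  dx -0.03 dy 0.09 dz 11.66  tilt [-0.001  0.001]
```

View pics/side3.png

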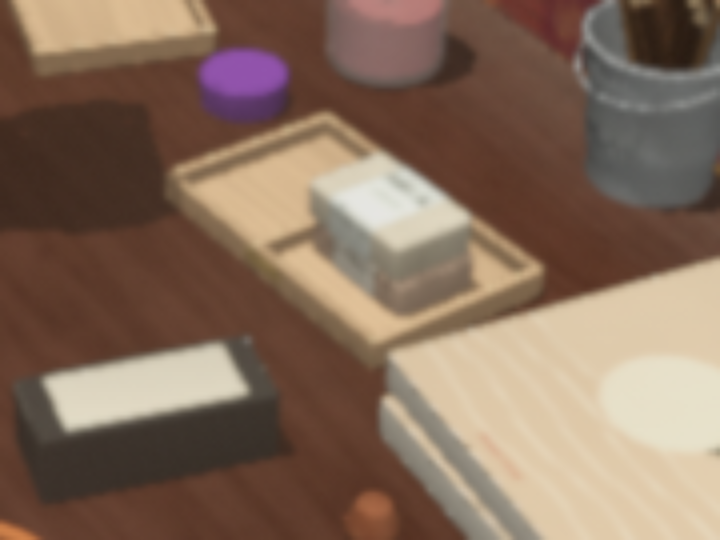

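The cream soap sits on the pinkish one at crop (395,230), in the larger compartment, about 2 mm off flush. Next is the yellow tin.

>>> jog_arm --plan "0 0 0 0 0.09 3.8 0;0 0 0 0 0 3.6 0;0 0 0 0 0 2.2 0;0 0 0 0 0 1.3 0;0 0 0 0 0 0.7 0;0 0 0 0 0 0 0;0 0 0 0 0 0 0;0 0 0 0 0 0 0"

```text
time_s: 16.3
position: [0.4467, -0.009, 0.0051]
tool_rot: [[-0.092, 0.996, 0.002], [0.996, 0.092, -0.001], [-0.001, 0.002, -1.0]]
ft_force: [0.8, -0.6, 0.1]
grip_width: 0.0851
gripper_force: 0.0
```

>>> jog_arm --plan "0 0 0 0 0 0 140;0 0 0 0 0 0 140;0 0 0 0 0 0 140;0 0 0 0 0 0 140;0 0 0 0 0 0 140;0 0 0 0 0 0 140;0 0 0 0 0 0 140;0 0 0 0 0 0 140" --grip_force 35

```text
time_s: 16.97
position: [0.4462, -0.0087, 0.0051]
tool_rot: [[-0.092, 0.996, 0.001], [0.996, 0.092, -0.0], [-0.001, 0.001, -1.0]]
ft_force: [-1.9, -0.2, 8.2]
grip_width: 0.0522
gripper_force: 35.1
```

>>> jog_arm --plan "0 0 0 0 0 -1 140;0 0 0 0 0 -2.5 140;0 0 0 0 0 -3 140;0 0 0 0 0 -1 140;0 0 0 0 0 0 140;0 0 0 0 0 0 140"

```text
time_s: 17.47
position: [0.4459, -0.0085, 0.0795]
tool_rot: [[-0.092, 0.996, 0.001], [0.996, 0.092, -0.0], [-0.0, 0.001, -1.0]]
ft_force: [-0.4, -0.1, -0.7]
grip_width: 0.0523
gripper_force: 37.2
```

```bash
python3 - <<'E'
from h import *
go(.6209,-.1184,.08,95.3)
E
```

```text
from [ 0.4459 -0.0085  0.0795] yaw 95.3: rz -0.0  dx -12.56 dy 16.41 dz -0.05  tilt [-0.     0.001]
```

>>> jog_arm --plan "0 0 0 -2.09 2.73 0 140;0 0 0 -2.09 2.73 0 140;0 0 0 -2.09 2.73 0 140;0 0 0 -2.09 2.74 0 140;0 0 0 -2.1 2.74 0 140;0 0 0 -2.1 2.74 0 140;0 0 0 0 0 0 140;0 0 0 0 0 0 140;0 0 0 0 0 0 140;0 0 0 0 0 0 140"

```text
time_s: 18.3
position: [0.6198, -0.1177, 0.0785]
tool_rot: [[-0.093, 0.996, -0.002], [0.996, 0.093, 0.001], [0.001, -0.002, -1.0]]
ft_force: [0.4, 0.0, -1.0]
grip_width: 0.0521
gripper_force: 37.2
```

>>> jog_arm --plan "0 0 0 0 0 2.5 140;0 0 0 0 0 2.5 140;0 0 0 0 0 1 140;0 0 0 0 0 0.5 140;0 0 0 0 0 0 140;0 0 0 0 0 0 140;0 0 0 0 0 0 140;0 0 0 0 0 0 140"

```text
time_s: 18.97
position: [0.6214, -0.1187, 0.0155]
tool_rot: [[-0.092, 0.996, 0.002], [0.996, 0.092, -0.001], [-0.001, 0.002, -1.0]]
ft_force: [-0.1, 0.5, -0.7]
grip_width: 0.0522
gripper_force: 37.2
```

>>> jog_arm --plan "0 0 0 0 0 0.2 140;0 0 0 0 0 0.2 140;0 0 0 0 0 0 140;0 0 0 0 0 0 140;0 0 0 0 0 0 80;0 0 0 0 0 0 60;0 0 0 0 0 0 60;0 0 0 0 0 0 60;0 0 0 0 0 -1 60;0 0 0 0 0 -3 50"

```text
time_s: 19.8
position: [0.6189, -0.1179, 0.0475]
tool_rot: [[-0.092, 0.996, -0.007], [0.996, 0.092, 0.003], [0.004, -0.007, -1.0]]
ft_force: [0.1, 0.1, -0.1]
grip_width: 0.0686
gripper_force: 0.0
```

>>> jog_arm --plan "0 0 0 0 0 -3.8 0;0 0 0 0 0 -3.8 0;0 0 -7 0 0 0 0;0 0 -7 0 0 0 0;0 0 -7 0 0 0 0;0 0 -7 0 0 0 0;0 0 -7 0 0 0 0;0 0 -7 0 0 0 0;0 0 -7 0 0 0 0;0 0 -7 0 0 0 0"

```text
time_s: 20.63
position: [0.6209, -0.1185, 0.1271]
tool_rot: [[-0.88, 0.475, 0.0], [0.475, 0.88, -0.0], [-0.0, 0.0, -1.0]]
ft_force: [0.1, -0.0, 1.2]
grip_width: 0.0855
gripper_force: 0.0
```

>>> jog_arm --plan "0 0 -7 0 0 0 0;0 0 -7 0 0 0 0;0 0 -3.9 0 0 0 0;0 0 0 0 0 0 0"

```text
time_s: 20.97
position: [0.6209, -0.1185, 0.127]
tool_rot: [[-0.983, 0.185, 0.0], [0.185, 0.983, -0.0], [-0.001, -0.0, -1.0]]
ft_force: [0.8, 0.7, -0.0]
grip_width: 0.0852
gripper_force: 0.0
```

```bash
python3 - <<'E'
from h import *
go(.446,-.2704,.12,169.2)
E
```

```text
from [ 0.6209 -0.1185  0.127 ] yaw 169.3: rz 0.1  dx 14.33 dy -18.19 dz 0.70  tilt [-0.001 -0.   ]
```

>>> jog_arm --plan "0 0 0 2.05 -2.6 0 0;0 0 0 2.05 -2.6 0 0;0 0 0 2.05 -2.6 0 0;0 0 0 2.05 -2.6 0 0;0 0 0 2.05 -2.6 0 0;0 0 0 2.04 -2.6 0 0;0 0 0 2.04 -2.59 0 0;0 0 0 0 0 0 0;0 0 0 0 0 0 0;0 0 0 0 0 0 0"

```text
time_s: 21.8
position: [0.4464, -0.2702, 0.1267]
tool_rot: [[-0.982, 0.189, 0.001], [0.189, 0.982, -0.0], [-0.001, -0.0, -1.0]]
ft_force: [0.5, 0.2, -0.2]
grip_width: 0.0856
gripper_force: 0.0
```

```bash
python3 - <<'E'
from h import *
for n in("top","side"):
    im=imaging.get_image(n);P=cloud(im)
    m=blob(P,(.6209,-.1184),.045,.022);print(n,m.sum(),*rect(P,m))
go(.446,-.2704,.006,169.2)
E
```

```text
top 383 [ 621.1 -119.2] [52.  50.3] -2.1 30.4 312
side 236 [ 615.8 -115.9] [58.  46.9] 33.5 27.5 236
from [ 0.4467 -0.2697  0.1265] yaw 169.2: rz 0.0  dx 0.05 dy -0.09 dz 12.05  tilt [-0. -0.]
```

Tin A lies flat in the smaller compartment. Next is the match box.

>>> jog_arm --plan "0 0 0 0.05 -0.09 3.8 0;0 0 0 0 0 3.8 0;0 0 0 0 0 2.4 0;0 0 0 0 0 1.3 0;0 0 0 0 0 0.7 0;0 0 0 0 0 0 0;0 0 0 0 0 0 0;0 0 0 0 0 0 0"

```text
time_s: 22.57
position: [0.4461, -0.2713, 0.0074]
tool_rot: [[-0.982, 0.187, 0.001], [0.187, 0.982, -0.001], [-0.002, -0.001, -1.0]]
ft_force: [-0.1, -0.1, -0.1]
grip_width: 0.0857
gripper_force: 0.0
```

>>> jog_arm --plan "0 0 0 0 0 0 140;0 0 0 0 0 0 140;0 0 0 0 0 0 140;0 0 0 0 0 0 140;0 0 0 0 0 0 140;0 0 0 0 0 0 140;0 0 0 0 0 0 140;0 0 0 0 0 0 140" --grip_force 30

```text
time_s: 23.23
position: [0.4456, -0.2713, 0.007]
tool_rot: [[-0.982, 0.188, 0.001], [0.188, 0.982, -0.001], [-0.001, -0.001, -1.0]]
ft_force: [-0.1, 0.6, 4.8]
grip_width: 0.0497
gripper_force: 32.1
```

>>> jog_arm --plan "0 0 0 0 0 -1 140;0 0 0 0 0 -2.5 140;0 0 0 0 0 -3 140;0 0 0 0 0 -3 140;0 0 0 0 0 -2 140;0 0 0 0 0 0 140;0 0 0 0 0 0 140;0 0 0 0 0 0 140"

```text
time_s: 23.9
position: [0.4449, -0.2707, 0.1207]
tool_rot: [[-0.982, 0.188, -0.001], [0.188, 0.982, 0.001], [0.001, 0.001, -1.0]]
ft_force: [-0.4, -0.3, -1.0]
grip_width: 0.0494
gripper_force: 31.4
```

```bash
python3 - <<'E'
from h import *
im=imaging.get_image("side");save(im,"side4.png",(200,180,520,420),2)
go(.6267,.1368,.12,76.1)
E
```

```text
from [ 0.4448 -0.2706  0.1204] yaw 169.2: rz -86.9  dx -43.92 dy -7.87 dz 0.04  tilt [0.002 0.001]
```

View pics/side4.png

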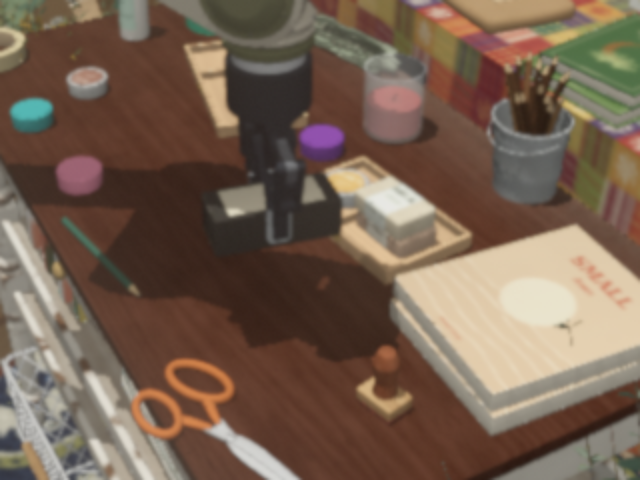

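The match box is held level at crop (270,210), and the short tray's contents are in place. Now I turn it and carry it to the long tray.

>>> jog_arm --plan "0 0 6.65 0 0 0 140;0 0 6.65 0 0 0 140;0 0 6.65 0 0 0 140;0 0 6.65 0 0 0 140;0 0 6.65 0 0 0 140;0 0 6.65 0 0 0 140;0 0 6.65 0 0 0 140;0 0 6.65 0 0 0 140;0 0 6.65 0 0 0 140;0 0 6.65 0 0 0 140"

```text
time_s: 24.78
position: [0.4449, -0.2707, 0.12]
tool_rot: [[-0.214, 0.977, -0.002], [0.977, 0.214, 0.002], [0.002, -0.002, -1.0]]
ft_force: [0.4, 0.6, 0.1]
grip_width: 0.0494
gripper_force: 31.5
```

>>> jog_arm --plan "0 0 6.65 0 0 0 140;0 0 6.65 0 0 0 140;0 0 6.65 0 0 0 140;0 0 6.65 0 0 0 140;0 0 0 3.66 0.66 0 140;0 0 0 3.66 0.66 0 140;0 0 0 3.66 0.66 0 140;0 0 0 3.66 0.66 0 140;0 0 0 3.66 0.66 0 140;0 0 0 3.66 0.66 0 140"

```text
time_s: 25.62
position: [0.5365, -0.0656, 0.1201]
tool_rot: [[0.241, 0.971, -0.003], [0.971, -0.241, 0.001], [0.0, -0.003, -1.0]]
ft_force: [0.3, -0.7, -0.8]
grip_width: 0.0494
gripper_force: 31.5
```

>>> jog_arm --plan "0 0 0 3.66 0.66 0 140;0 0 0 3.66 0.66 0 140;0 0 0 3.66 0.66 0 140;0 0 0 3.66 0.66 0 140;0 0 0 3.66 0.66 0 140;0 0 0 3.66 0.66 0 140;0 0 0 0 0 0 140;0 0 0 0 0 0 140;0 0 0 0 0 0 140"

```text
time_s: 26.37
position: [0.6272, 0.1358, 0.12]
tool_rot: [[0.24, 0.971, -0.003], [0.971, -0.24, -0.0], [-0.001, -0.002, -1.0]]
ft_force: [-0.2, -0.4, -1.1]
grip_width: 0.05
gripper_force: 31.5
```

```bash
python3 - <<'E'
from h import *
im=imaging.get_image("top");P=cloud(im);save(im,"top4.png")
go(.6267,.1368,.0135,76.1)
E
```

```text
from [0.6273 0.1352 0.1204] yaw 76.0: rz -0.1  dx 0.14 dy -0.09 dz 10.69  tilt [-0.001 -0.002]
```

>>> jog_arm --plan "0 0 0 0.14 -0.1 3 140;0 0 0 0 0 3 140;0 0 0 0 0 2 140;0 0 0 0 0 1.2 140;0 0 0 0 0 0.8 140;0 0 0 0 0 0.4 140;0 0 0 0 0 0 140;0 0 0 0 0 0 140;0 0 0 0 0 0 140;0 0 0 0 0 0 140"

```text
time_s: 27.25
position: [0.6276, 0.1378, 0.0183]
tool_rot: [[0.24, 0.971, 0.002], [0.971, -0.24, 0.0], [0.0, 0.002, -1.0]]
ft_force: [-0.7, 0.1, -0.4]
grip_width: 0.0493
gripper_force: 31.5
```

```bash
python3 - <<'E'
from h import *
go(.6267,.1368,.0135,76.1); print(env.observe()["ft_force"])
E
```

```text
from [0.6276 0.1378 0.0183] yaw 76.1: rz -0.0  dx -0.12 dy -0.07 dz 0.48  tilt [0.    0.002]
[-0.65501875  0.05926394 -0.35163797]
```

>>> jog_arm --plan "0 0 0 0 -0.07 0.25 140;0 0 0 0 0 0.2 140;0 0 0 0 0 0 140;0 0 0 0 0 0 140;0 0 0 0 0 0 90;0 0 0 0 0 0 65;0 0 0 0 0 0 65;0 0 0 0 0 0 65;0 0 0 0 0 -1 65;0 0 0 0 0 -3 60"

```text
time_s: 28.08
position: [0.6244, 0.1377, 0.0499]
tool_rot: [[0.241, 0.971, -0.008], [0.971, -0.241, -0.0], [-0.002, -0.008, -1.0]]
ft_force: [-0.9, -0.4, 0.4]
grip_width: 0.0654
gripper_force: 0.0
```

>>> jog_arm --plan "0 0 0 0 0 -3.8 30;0 0 0 0 0 -3 0;0 0 0 0 0 0 0;0 0 0 0 0 0 0;0 0 0 0 0 0 0"

```text
time_s: 28.5
position: [0.626, 0.1379, 0.1205]
tool_rot: [[0.24, 0.971, -0.001], [0.971, -0.24, -0.0], [-0.0, -0.001, -1.0]]
ft_force: [-0.6, 0.2, 0.5]
grip_width: 0.0856
gripper_force: 0.0
```

```bash
python3 - <<'E'
from h import *
go(.451,.274,.12,76.1)
E
```

```text
from [0.626  0.1379 0.1205] yaw 76.1: rz -0.0  dx 9.01 dy -20.26 dz 0.05  tilt [-0.    -0.001]
```

22.2 cm over 6 rows.

>>> jog_arm --plan "0 0 0 1.5 -3.38 0 0;0 0 0 1.5 -3.38 0 0;0 0 0 1.5 -3.38 0 0;0 0 0 1.5 -3.38 0 0;0 0 0 1.5 -3.37 0 0;0 0 0 1.51 -3.37 0 0;0 0 0 0 0 0 0;0 0 0 0 0 0 0;0 0 0 0 0 0 0"

```text
time_s: 29.25
position: [0.4516, 0.2739, 0.1201]
tool_rot: [[0.24, 0.971, -0.001], [0.971, -0.24, -0.001], [-0.001, -0.001, -1.0]]
ft_force: [0.9, -0.5, 0.1]
grip_width: 0.0856
gripper_force: 0.0
```

```bash
python3 - <<'E'
from h import *
im=imaging.get_image("top");P=cloud(im);save(im,"top5.png",(170,100,440,302),2.5)
m=blob(P,(.6267,.1368),.08,.035,.06);print(m.sum(),*rect(P,m))
go(.451,.274,.005,76.1)
E
```

```text
1100 [626.2 133.3] [120.4  51.1] 76.3 49.7 909
from [0.4521 0.2736 0.1202] yaw 76.0: rz -0.1  dx 0.01 dy -0.11 dz 11.52  tilt [-0.001 -0.001]
```

View pics/top5.png

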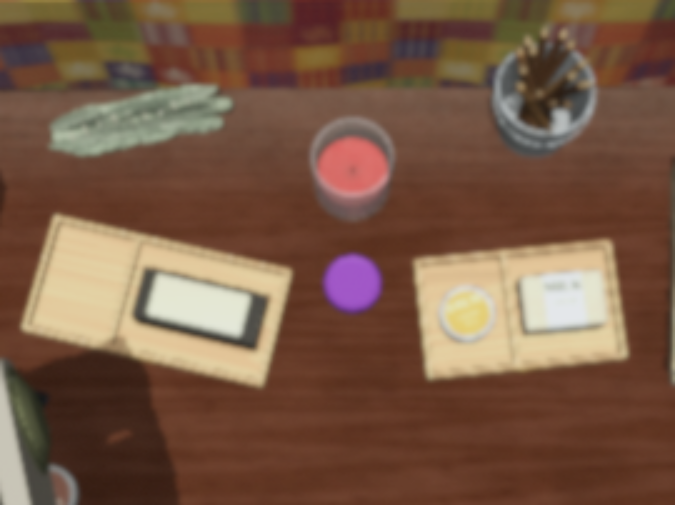

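The top view shows the match box flat in the long tray's larger compartment (205,305) and the short tray complete at (520,310). The brown tin is next.

>>> jog_arm --plan "0 0 0 0 -0.1 3.8 0;0 0 0 0 0 3.6 0;0 0 0 0 0 2.2 0;0 0 0 0 0 1.2 0;0 0 0 0 0 0.7 0;0 0 0 0 0 0 0;0 0 0 0 0 0 0;0 0 0 0 0 0 0" --grip_force 35

```text
time_s: 29.97
position: [0.4514, 0.2743, 0.0067]
tool_rot: [[0.241, 0.971, 0.002], [0.971, -0.241, 0.001], [0.001, 0.001, -1.0]]
ft_force: [0.4, -0.7, 0.4]
grip_width: 0.0853
gripper_force: 0.0
```

>>> jog_arm --plan "0 0 0 0 0 0 140;0 0 0 0 0 0 140;0 0 0 0 0 0 140;0 0 0 0 0 0 140;0 0 0 0 0 0 140;0 0 0 0 0 0 140;0 0 0 0 0 0 140;0 0 0 0 0 0 140"

```text
time_s: 30.63
position: [0.4508, 0.2745, 0.0068]
tool_rot: [[0.24, 0.971, 0.001], [0.971, -0.24, 0.0], [0.001, 0.001, -1.0]]
ft_force: [-1.4, -0.4, 7.2]
grip_width: 0.0523
gripper_force: 35.6
```

>>> jog_arm --plan "0 0 0 0 0 -1 140;0 0 0 0 0 -2.5 140;0 0 0 0 0 -3 140;0 0 0 0 0 -1 140;0 0 0 0 0 0 140;0 0 0 0 0 0 140"

```text
time_s: 31.13
position: [0.4504, 0.2743, 0.0809]
tool_rot: [[0.24, 0.971, 0.001], [0.971, -0.24, 0.0], [0.0, 0.0, -1.0]]
ft_force: [0.3, -0.3, -0.2]
grip_width: 0.0519
gripper_force: 36.8
```

```bash
python3 - <<'E'
from h import *
go(.6547,.2494,.08,76.1)
E
```

```text
from [0.4504 0.2743 0.0809] yaw 76.1: rz -0.0  dx 2.49 dy 20.43 dz 0.09  tilt [0. 0.]
```

>>> jog_arm --plan "0 0 0 0.42 3.4 0 140;0 0 0 0.42 3.4 0 140;0 0 0 0.42 3.41 0 140;0 0 0 0.41 3.41 0 140;0 0 0 0.41 3.41 0 140;0 0 0 0.41 3.4 0 140;0 0 0 0 0 0 140;0 0 0 0 0 0 140;0 0 0 0 0 0 140;0 0 0 0 0 0 140"

```text
time_s: 31.97
position: [0.6536, 0.2497, 0.0799]
tool_rot: [[0.24, 0.971, -0.002], [0.971, -0.24, -0.0], [-0.001, -0.002, -1.0]]
ft_force: [0.7, 0.6, -0.4]
grip_width: 0.0516
gripper_force: 36.9
```

>>> jog_arm --plan "0 0 0 0 0 2.5 140;0 0 0 0 0 2.5 140;0 0 0 0 0 1 140;0 0 0 0 0 0.5 140;0 0 0 0 0 0 140;0 0 0 0 0 0 140;0 0 0 0 0 0 140;0 0 0 0 0 0 140"

```text
time_s: 32.63
position: [0.6554, 0.2496, 0.0172]
tool_rot: [[0.24, 0.971, 0.002], [0.971, -0.24, 0.0], [0.001, 0.002, -1.0]]
ft_force: [0.4, -0.2, -0.8]
grip_width: 0.0521
gripper_force: 36.9
```

```bash
python3 - <<'E'
from h import *
go(.6547,.2494,.0135,76.1)
E
```

```text
from [0.6554 0.2496 0.0172] yaw 76.1: rz -0.0  dx -0.03 dy -0.06 dz 0.37  tilt [0.001 0.002]
```

>>> jog_arm --plan "0 0 0 0 0 0.2 140;0 0 0 0 0 0.18 140;0 0 0 0 0 0 140;0 0 0 0 0 0 140;0 0 0 0 0 0 90;0 0 0 0 0 0 60;0 0 0 0 0 0 60;0 0 0 0 0 0 60;0 0 0 0 0 -1 60;0 0 0 0 0 -3 50"

```text
time_s: 33.47
position: [0.6527, 0.2489, 0.0485]
tool_rot: [[0.241, 0.971, -0.008], [0.971, -0.241, -0.002], [-0.004, -0.008, -1.0]]
ft_force: [-0.0, -0.1, -0.2]
grip_width: 0.0684
gripper_force: 0.0
```

>>> jog_arm --plan "0 0 0 0 0 -3.8 0;0 0 0 0 0 -3.8 0;0 0 0 0 0 -3 0;0 0 -6.4 0 0 0 0;0 0 -6.4 0 0 0 0;0 0 -6.4 0 0 0 0;0 0 0 0 0 0 0;0 0 0 0 0 0 0"

```text
time_s: 34.13
position: [0.6548, 0.2494, 0.1585]
tool_rot: [[-0.089, 0.996, 0.0], [0.996, 0.089, 0.0], [0.0, 0.0, -1.0]]
ft_force: [-0.2, 0.5, 0.4]
grip_width: 0.0855
gripper_force: 0.0
```

```bash
python3 - <<'E'
from h import *
go(.629,-.2086,.13,95.2)
E
```

```text
from [0.6548 0.2494 0.1585] yaw 95.1: rz -0.1  dx -45.38 dy -6.72 dz 2.85  tilt [0. 0.]
```

>>> jog_arm --plan "0 0 0 -3.78 -0.56 0 0;0 0 0 -3.78 -0.56 0 0;0 0 0 -3.78 -0.56 0 0;0 0 0 -3.78 -0.56 0 0;0 0 0 -3.78 -0.56 0 0;0 0 0 -3.78 -0.56 0 0;0 0 0 -3.78 -0.56 0 0;0 0 0 -3.78 -0.56 0 0;0 0 0 -3.78 -0.56 0 0;0 0 0 -3.78 -0.56 0 0"

```text
time_s: 34.97
position: [0.6335, -0.134, 0.1584]
tool_rot: [[-0.088, 0.996, 0.0], [0.996, 0.088, -0.0], [-0.0, 0.0, -1.0]]
ft_force: [0.1, -0.0, 0.3]
grip_width: 0.0857
gripper_force: 0.0
```

>>> jog_arm --plan "0 0 0 -3.78 -0.56 0 0;0 0 0 -3.8 -0.56 0 0;0 0 0 0 0 2 0;0 0 0 0 0 0 0;0 0 0 0 0 0 0;0 0 0 0 0 0 0"

```text
time_s: 35.47
position: [0.6301, -0.2076, 0.1388]
tool_rot: [[-0.092, 0.996, 0.0], [0.996, 0.092, 0.0], [-0.0, 0.0, -1.0]]
ft_force: [1.1, -0.3, 0.2]
grip_width: 0.0851
gripper_force: 0.0
```

```bash
python3 - <<'E'
from h import *
im=imaging.get_image("top");P=cloud(im)
m=blob(P,(.6547,.2494),.045,.022);print(m.sum(),*rect(P,m))
go(.629,-.2086,.019,95.2)
E
```

```text
376 [654.9 249.6] [52.9 51.1] 1.7 30.6 307
from [ 0.6303 -0.2075  0.1391] yaw 95.3: rz 0.1  dx -0.10 dy -0.14 dz 12.01  tilt [-0.     0.001]
```

>>> jog_arm --plan "0 0 0 -0.1 -0.14 3.8 0;0 0 0 0 0 3.5 0;0 0 0 0 0 2.5 0;0 0 0 0 0 1.5 0;0 0 0 0 0 1 0;0 0 0 0 0 0.3 0;0 0 0 0 0 0 0;0 0 0 0 0 0 0;0 0 0 0 0 0 0" --grip_force 30

```text
time_s: 36.27
position: [0.6292, -0.21, 0.0136]
tool_rot: [[-0.092, 0.996, 0.002], [0.996, 0.092, -0.001], [-0.001, 0.002, -1.0]]
ft_force: [0.0, 0.2, 0.7]
grip_width: 0.0854
gripper_force: 0.0
```

>>> jog_arm --plan "0 0 0 0 0 0 140;0 0 0 0 0 0 140;0 0 0 0 0 0 140;0 0 0 0 0 0 140;0 0 0 0 0 0 140;0 0 0 0 0 0 140;0 0 0 0 0 0 140"

```text
time_s: 36.85
position: [0.629, -0.21, 0.0128]
tool_rot: [[-0.092, 0.996, 0.002], [0.996, 0.092, -0.001], [-0.001, 0.002, -1.0]]
ft_force: [1.4, 0.1, 6.5]
grip_width: 0.0528
gripper_force: 32.7
```

>>> jog_arm --plan "0 0 0 0 0 0 80;0 0 0 0 0 0 60;0 0 0 0 0 0 50;0 0 0 0 0 0 50;0 0 0 0 0 -0.6 50;0 0 0 0 0 -2.5 50;0 0 0 0 0 -3.8 0;0 0 0 0 0 -3.8 0;0 0 0 0 0 -3.8 0;0 0 0 0 0 0 0"

```text
time_s: 37.68
position: [0.6309, -0.211, 0.1661]
tool_rot: [[-0.092, 0.996, 0.012], [0.996, 0.092, -0.007], [-0.008, 0.012, -1.0]]
ft_force: [0.7, 0.1, 0.2]
grip_width: 0.0855
gripper_force: 0.0
```

>>> jog_arm --plan "0 0 0 2.5 -3 0 0;0 0 0 2.5 -3 0 0;0 0 0 2.5 -3 0 0;0 0 0 2.5 -3 0 0;0 0 0 2.5 -3 0 0;0 0 0 2.5 -3 0 0;0 0 0 2.5 -3 0 0;0 0 0 0 0 0 0;0 0 0 0 0 0 0"

```text
time_s: 38.43
position: [0.4023, -0.0541, 0.1576]
tool_rot: [[-0.093, 0.996, 0.001], [0.996, 0.093, -0.0], [-0.0, 0.001, -1.0]]
ft_force: [0.4, 0.2, 0.2]
grip_width: 0.0852
gripper_force: 0.0
```

```bash
python3 - <<'E'
from h import *
for n in("side","top"):
    im=imaging.get_image(n);P=cloud(im)
    m=blob(P,(.629,-.2086),.06,.045,.07);print(n,m.sum(),*rect(P,m)); save(im,n+"6.png",(300,230,480,365) if n=="side" else (90,90,500,330),4 if n=="side" else 1.9)
E
```

```text
side 608 [ 622.6 -206.1] [80.9 55.3] -84.7 54.6 548
top 747 [ 629.1 -208.2] [78.3 52.8] -84.9 57.4 638
```

View pics/side6.png

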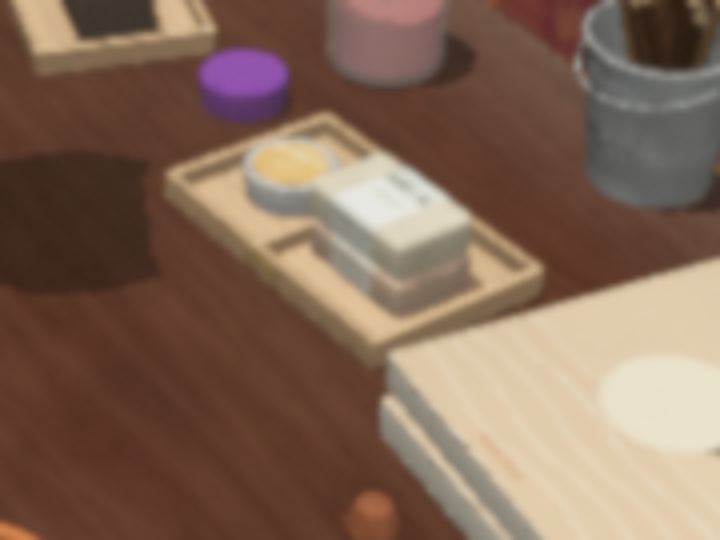

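View pics/top6.png

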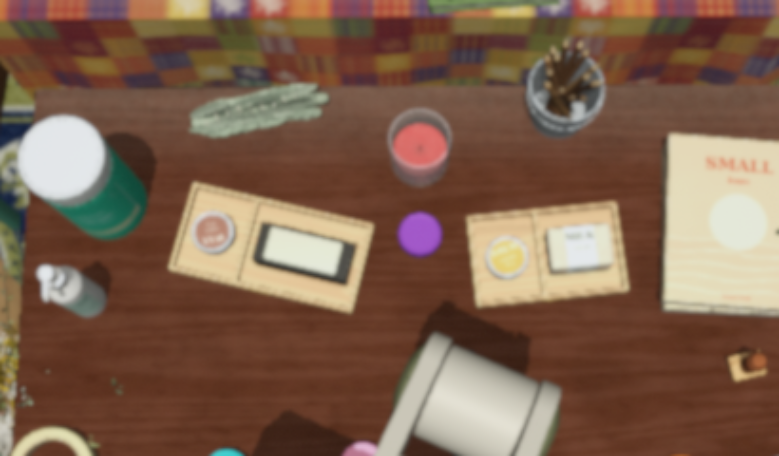

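Both pictures show every part flat in its compartment, the soap stack flush at side crop (390,230), and the bottle, candle and stamp still standing where they were.

```bash
python3 -c "
from rig import job; print(job.close_job())"
```

```text
the job is handed in; nothing more can be done
None
```

Both gift sets are made up and the job is handed in at about 38 s of robot time. The last pictures showed everything flat in its compartment, the soaps stacked squarely, and the bottle, candle and stamp untouched.

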